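# Unlock, unscrew and uncap the yellow waste jar

## Task

Open the waste jar with the yellow cap so that it can be emptied: lift the locking tab on its cap by the lip and fold it right back, unscrew the cap anticlockwise (about a quarter turn, seen from above) while it still sits on the neck, then lift it off and set it down flat in the steel tray with the tab still folded back. Keep the cap level and do not drop it; leave the blue-capped jar shut, and do not knock over or shove the other things on the bench.

Things in the scene. Friction and masses are not known exactly. Their poses are not given: they have to be found in the camera images.
- jar_yellow: Waste jar with the yellow cap: squat off-white plastic jar, body 80 mm across, in a black weighted base 104 mm across, 14 mm high; it cannot move. Origin: centre of its underside, on the bench, z up. Shoulder slopes from 54 mm up (radius 40) to 66 mm (radius 24). A keeper post for the tab, 8 mm wide, stands on the shoulder at its -x side, 33 to 37 mm from the axis, up to 90 mm
- yellow_mouth (a point): Centre of the rim of that jar's neck, 90 mm above the bench; neck radius 22 mm. Bayonet thread with two lugs: the cap is held down until turned 62 degrees or more anticlockwise (seen from above) and meets a stop at about 95 degrees; between these it lifts straight off
- cap_yellow: Ribbed yellow cap, 60 mm across, 24 mm high, about 0.07 kg with its tab; loose. Origin: centre of its skirt's lower edge, z up, 70 mm above the bench when seated, with 1 mm of play. At the start its axes are the jar's: the shut tab's lip points to its -x, the hinge is on its +x side. It turns easily once the tab is up; while shut, two prongs under the tab straddle the keeper post and the cap cannot turn
- tab_yellow (a joint): Locking tab on the yellow cap: flap 4 mm thick, 72 mm long from hinge to lip, 22 mm wide (34 at the lip). 0 = shut, flat on the cap; grows as the lip is lifted and swung over; 1.57 = upright; stop at 2.95, folded right back: then it sticks out to 93 mm from the cap's axis towards the cap's +x, a lever to push the cap round by. Friction about 0.025 N m: stays where left
- yellow_lip (a point): Middle of the tip of the yellow tab's turned-up lip, mid-thickness. When shut it overhangs the cap's skirt by 21 mm, 100 mm above the bench, with free space below it down to the jar's shoulder, outside the tab's prongs (their outer face is 37.5 mm from the cap's axis)
- yellow_hinge (a point): Middle of the yellow tab's hinge pin, on the cap, 21 mm from its axis towards its +x, 27 mm above its origin; the pin runs along the cap's y
- jar_blue: Waste jar with the blue cap: squat off-white plastic jar, body 80 mm across, in a black weighted base 104 mm across, 14 mm high; it cannot move. Origin: centre of its underside, on the bench, z up. Shoulder slopes from 54 mm up (radius 40) to 66 mm (radius 24). A keeper post for the tab, 8 mm wide, stands on the shoulder at its -x side, 33 to 37 mm from the axis, up to 90 mm
- blue_mouth (a point): Centre of the rim of that jar's neck, 90 mm above the bench; neck radius 22 mm. Bayonet thread with two lugs: the cap is held down until turned 62 degrees or more anticlockwise (seen from above) and meets a stop at about 95 degrees; between these it lifts straight off
- cap_blue: Ribbed blue cap, 60 mm across, 24 mm high, about 0.07 kg with its tab; loose. Origin: centre of its skirt's lower edge, z up, 70 mm above the bench when seated, with 1 mm of play. At the start its axes are the jar's: the shut tab's lip points to its -x, the hinge is on its +x side. It turns easily once the tab is up; while shut, two prongs under the tab straddle the keeper post and the cap cannot turn
- tab_blue (a joint): Locking tab on the blue cap: flap 4 mm thick, 72 mm long from hinge to lip, 22 mm wide (34 at the lip). 0 = shut, flat on the cap; grows as the lip is lifted and swung over; 1.57 = upright; stop at 2.95, folded right back: then it sticks out to 93 mm from the cap's axis towards the cap's +x, a lever to push the cap round by. Friction about 0.025 N m: stays where left
- blue_lip (a point): Middle of the tip of the blue tab's turned-up lip, mid-thickness. When shut it overhangs the cap's skirt by 21 mm, 100 mm above the bench, with free space below it down to the jar's shoulder, outside the tab's prongs (their outer face is 37.5 mm from the cap's axis)
- blue_hinge (a point): Middle of the blue tab's hinge pin, on the cap, 21 mm from its axis towards its +x, 27 mm above its origin; the pin runs along the cap's y
- tray: Shallow steel drip tray, 124 (its x) by 144 (its y) mm, walls 2 mm thick and 14 mm high (16 with the rolled rim), floor 2 mm thick; it cannot move. Origin: centre of its underside
- microscope: Binocular microscope to the right of the work, fixed, an obstacle: 434 mm high; its left flank (focus knob and stage edge) lies 110 mm to the left (+y) of its origin, its base runs from 140 mm in front of its origin to 207 mm behind. Origin: under its middle, on the bench
- amber_bottle_1: Amber bottle with black screw cap, diameter 34, 78 mm high, loose bystander. Origin: centre of its underside
- amber_bottle_2: Amber dropper bottle with red rubber bulb, diameter 38, 111 mm high, loose bystander. Origin: centre of its underside
- white_bottle: White bottle with blue screw cap, diameter 33, 66 mm high, loose bystander. Origin: centre of its underside
- tall_vial: Clear glass cylinder, diameter 26, 118 mm high, loose bystander. Origin: centre of its underside
- beaker: Small clear beaker, diameter 45, 58 mm high, loose bystander. Origin: centre of its underside
- timer: White laboratory timer lying flat, 58 x 62 x 20 mm, loose bystander. Origin: centre of its underside
- coverslip_box: Small box with blue lid, 31 x 31 x 20 mm, loose bystander. Origin: centre of its underside
Not all that is in view belongs to the job. There is more than one size of the cap_blue; the job needs the larger.

How it is judged:
By the outcome, as a careful person would: the job done as asked, in the order asked, and still so for the second after the job is handed in, with the robot touching nothing.
It also fails if it takes over 64 s, if anything falls off the work surface, if the arm or the gripper's body presses on something with over 40 N, if the wrist force passes 120 N, or if a joint passes its speed limit or range.

## Robot

A 7-joint arm with a two-finger parallel gripper is mounted at the origin on a cart in front of the work surface, level with it; the furniture and walls round the work are solid. World frame = base frame: x ahead of the robot, y to its left, z up, the work surface at z = 0. Lengths are in m, angles in rad, forces in N, time in s.
With the tool pointing down it reaches from about 0.375 to 0.925 m from the base axis. Payload 3.1 kg.
Tool frame: the origin (TCP) lies where the fingers leave the gripper's body, on its centre line; the fingertips stand 73 mm ahead of it and the grasp point (between the pads) lies 54 mm ahead of it (r.tcp_to_grasp is the distance from the TCP to the grasp point, in m); z points along the fingers, y is the direction in which the jaws open and shut (so a half turn about z gives the same grasp; the last joint's range is limited). The gripper opens to 85 mm and grips with 20 to 120 N. Pads are 22 mm wide; open, the fingers measure 114 mm over their backs; the gripper's body (76 mm by 85 mm) begins 54 mm behind the grasp point. The pads swing forward as they close: fully open they stand 13 mm farther back than shut.
Start: joints at [-1.302, 0.383, 0.044, 1.598, -0.018, 1.161, -0.05], TCP at [0.233, 0.607, 0.304] pointing down, gripper open.
Joint ranges: [-2.61, 2.61], [-0.41, 2.15], [-1.48, 1.57], [0, 2.5], [-1.57, 4.71], [0.05, 1.97], [-2.85, 2.85]. Speed limits (rad/s): [2.79, 2.79, 3.14, 3.14, 3.14, 3.14, 3.14].

## Interface

Orientations are given as a rotation vector (axis times angle).
In Python, from bench import r, vision, job_done gives the robot as it stands.
- The arm moves only by the shell command python3 -m handwheel 'ROWS'. ROWS is JSON, a list of rows, each a list of 5 numbers: the closure, from 0 (fully open) to 1 (shut), then the shift along the tool's x, y, z in m, then the turn about the tool's z in degrees. In form: [[jaw, tx, ty, tz, roll], ...]. A call has 1 to 8 rows; each row is the pose to reach, as a shift and turn from the pose commanded when the call began, along the tool's axes at that moment; what a row does not reach only later rows make up. A row lasts 1/8 s, in which the tool goes at most 62.5 mm and 10.7 degrees, less where a joint would pass 70% of its speed; a pose out of reach is approached as far as the arm can. A call with a gripper value outside its range is refused whole. The fingers move at their own pace and stop on an object; the grip force is fixed at half the most. Time passes only in rows, so rows that repeat a pose let the fingers close. It gives the time, the measured TCP pose, the force and the opening at its end, in the units of the state.
- r.sense(): the state, without advancing time (a new reading comes with each control period).
- vision.snapshot(name): name is "scene" or "top" or "wrist"; returns a dict with "pixels" (384x512x3 uint8, red, green, blue), "depth" (384x512 float32, m along the optical axis (not along the pixel's ray), 0 where there is no reading), "camera_matrix" (3x3 intrinsics, pixels), "origin" and "attitude" of the camera in the world; the wrist camera has in their place "T_tool_cam" (4x4, takes a point from camera to tool coordinates, whose origin is the TCP and whose axes are the flange's). Camera axes: x right, y down, z forward; pixel columns grow to the right and rows downward; lengths in m; the calibration is good to about 2 mm. A picture is of the moment at which its call begins: read the wrist's pose just before it.
- job_done(): hands the job in, once; it reports no verdict.
The state is a dict: "clock": time; "qpos": joint angles; "qvel": joint speeds; "joint_torque": joint torques, N m; "eef_pos": TCP position; "eef_rot": TCP orientation; "contact_force": force on the tool from outside, world axes, zero at the start; "moment": the same for the moment, N m; "width": finger opening in m.
Only numpy, scipy, OpenCV 4.12 (cv2) and the standard library are available. Lean on these libraries where they do the work, as an engineer would, in place of code of your own. Each camera call takes 0.05 s, during which the arm holds its last target.

## Working session

There is one attempt and no reset: what is moved stays moved. The work goes in short steps, Python scripts to look and compute and a shell command to move; the robot and the scene stay as the last step left them, time stands still between calls to the robot, and variables do not carry over. Pictures are saved under pics/ and viewed, and the job is handed in when it is done.

```bash
ls; mkdir -p pics
python3 - <<'E'
from bench import r, vision
import cv2
print(r.sense()); print(r.tcp_to_grasp)
for n in("scene","top"):
    s=vision.snapshot(n); cv2.imwrite(f"pics/{n}0.png",cv2.resize(s["pixels"][:,:,::-1],(800,600),interpolation=cv2.INTER_CUBIC)); print(s["camera_matrix"],s["origin"],s["attitude"])
E
```

```text
pics
{'clock': 0.0, 'qpos': array([-1.30181492,  0.38385982,  0.04384322,  1.59956654, -0.01793782,
        1.16119091, -0.04988883]), 'qvel': array([ 0.00012206,  0.00118395, -0.00050469, -0.00046094,  0.00081119,
       -0.0015605 ,  0.00069093]), 'joint_torque': array([-1.86166121e-04, -4.33472300e+01,  1.02451801e+00, -2.49505663e+01,
        1.05968482e-02,  1.14594804e-02,  1.62089787e-06]), 'eef_pos': array([0.23282327, 0.60607233, 0.30247446]), 'eef_rot': array([-0.57274284, -3.088564  ,  0.0040928 ]), 'contact_force': array([-0.52099985, -0.40044537,  1.08588774]), 'moment': array([ 0.05448694,  0.00036188, -0.0339164 ]), 'width': 0.08528148746714453}
0.0539
[[484.15297975   0.         264.77191364]
 [  0.         484.15297975 195.73430288]
 [  0.           0.           1.        ]] [-0.37790035 -0.6132103   0.8815728 ] [-2.00915082  0.91513174 -0.52055857]
[[394.31560808   0.         260.07046627]
 [  0.         394.31560808 190.0587607 ]
 [  0.           0.           1.        ]] [0.45353282 0.15036464 0.99757026] [-2.18642125  2.19566753 -0.09728131]
```

View pics/scene0.png

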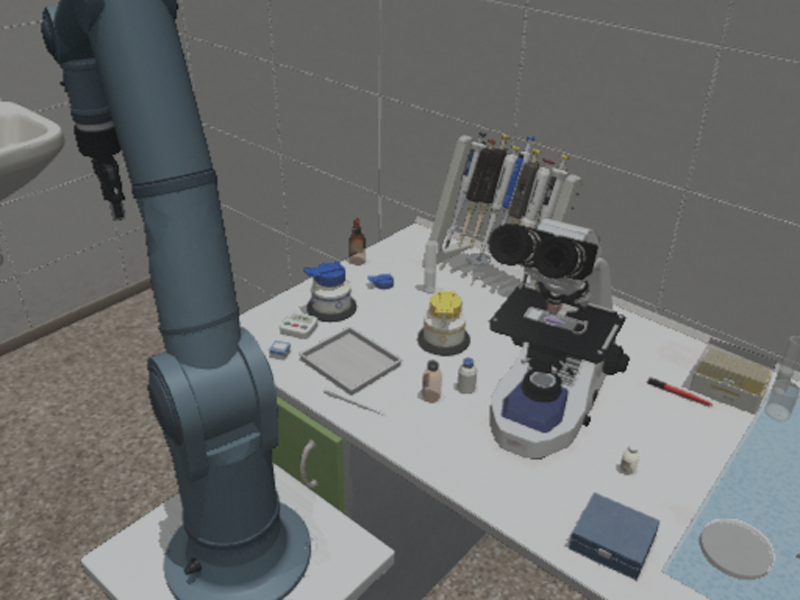

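View pics/top0.png

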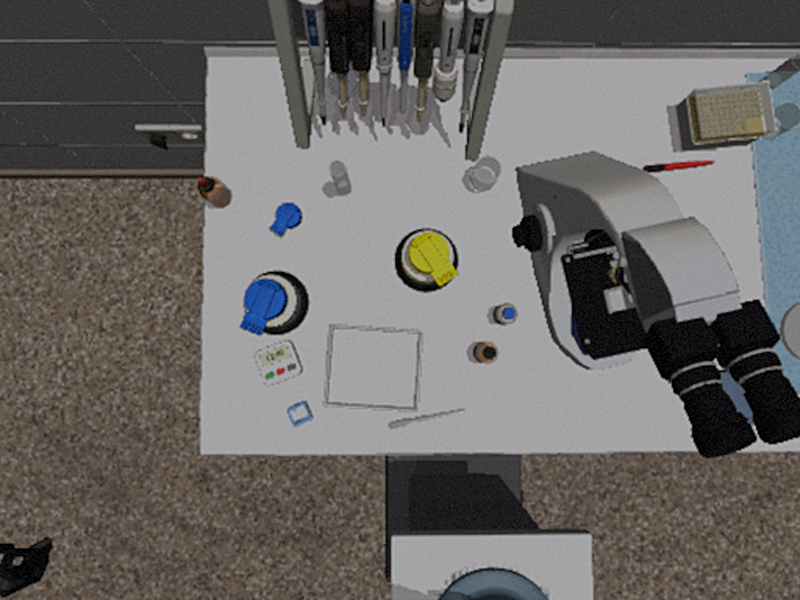

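The scene and top views agree. In the top view the yellow cap is at about (430,255) with its lip at about (449,277), pointing towards the robot and to the right. The tray is at (374,367), and the white and amber bottles are at (505,313) and (485,352). Next I'll measure with a crop and depth.

```bash
cat > h.py <<'E'
import numpy as np, cv2
from scipy.spatial.transform import Rotation as R
from bench import r, vision
def cam(name):
    st=r.sense(); s=vision.snapshot(name)
    if "origin" in s: Rm=np.array(R.from_rotvec(s["attitude"]).as_matrix()) ; o=np.array(s["origin"])
    else:
        T=np.eye(4);T[:3,:3]=R.from_rotvec(st["eef_rot"]).as_matrix();T[:3,3]=st["eef_pos"]
        T=T@s["T_tool_cam"];Rm=T[:3,:3];o=T[:3,3]
    return s,Rm,o
def cloud(s,Rm,o):
    K=s["camera_matrix"];d=s["depth"];v,u=np.mgrid[:384,:512]
    P=np.stack([(u-K[0,2])/K[0,0]*d,(v-K[1,2])/K[1,1]*d,d],-1)
    W=P@Rm.T+o; W[d==0]=np.nan
    return W
def atz(s,Rm,o,u,v,z):
    K=s["camera_matrix"];a=Rm@np.array([(u-K[0,2])/K[0,0],(v-K[1,2])/K[1,1],1]);return o+a*(z-o[2])/a[2]
def crop(s,x0,y0,x1,y1,f,name):
    c=s["pixels"][y0:y1,x0:x1,::-1]
    cv2.imwrite(name,cv2.resize(c,None,fx=f,fy=f,interpolation=cv2.INTER_CUBIC))
E
python3 - <<'E'
from h import *
s,Rm,o=cam("top");W=cloud(s,Rm,o)
np.savez("top0.npz",W=W,pix=s["pixels"])
crop(s,240,130,340,240,5,"pics/c0.png")
hsv=cv2.cvtColor(s["pixels"],cv2.COLOR_RGB2HSV)
m=(hsv[...,0]>22)&(hsv[...,0]<35)&(hsv[...,1]>130)
v,u=np.where(m);sel=(u>240)&(u<310)&(v>130)&(v<200)
Y=W[v[sel],u[sel]];print(len(Y),np.nanmin(Y,0),np.nanmax(Y,0),np.nanmedian(Y,0))
print(np.histogram(Y[:,2],bins=np.arange(.06,.12,.004)))
top=Y[Y[:,2]>.085];c,(a,b),an=cv2.minAreaRect(top[:,:2].astype(np.float32)*1000);print(c,a,b,an)
for n,(x,y) in dict(tray=(374,367),blue=(265,300),bluecap=(287,215),white=(505,313),amber=(486,352),amber2=(215,192),vial=(340,178),beak=(485,174),microL=(520,235),bench=(330,270),tl=(330,326),tr=(421,331),br=(416,408),bl=(326,403)).items():
    print(n,W[int(y*.64),int(x*.64)].round(4))
E
```

```text
675 [0.53790823 0.0598829  0.00270747] [0.62574356 0.15282286 0.10555599] [0.57992955 0.09770009 0.09670397]
(array([  0,   0,   0,   0,   0,   0,   2,  51, 224, 284,  85,   3,   0,
         0]), array([0.06 , 0.064, 0.068, 0.072, 0.076, 0.08 , 0.084, 0.088, 0.092,
       0.096, 0.1  , 0.104, 0.108, 0.112, 0.116]))
(578.6781005859375, 95.99153137207031) 80.96649932861328 57.52366638183594 44.870574951171875
tray [0.4167 0.1886 0.0027]
blue [0.5164 0.3446 0.0965]
bluecap [0.6595 0.3277 0.0206]
white [ 0.4982 -0.0132  0.0643]
amber [0.4394 0.0181 0.0776]
amber2 [0.685  0.4277 0.0715]
vial [0.6942 0.2338 0.1169]
beak [0.7309 0.0055 0.0012]
microL [ 0.6126 -0.0305  0.0957]
bench [ 0.5739  0.2599 -0.0025]
tl [0.4822 0.2592 0.0007]
tr [0.4739 0.1129 0.0023]
br [0.3506 0.1216 0.0158]
bl [0.3613 0.2643 0.0159]
```

View pics/c0.png

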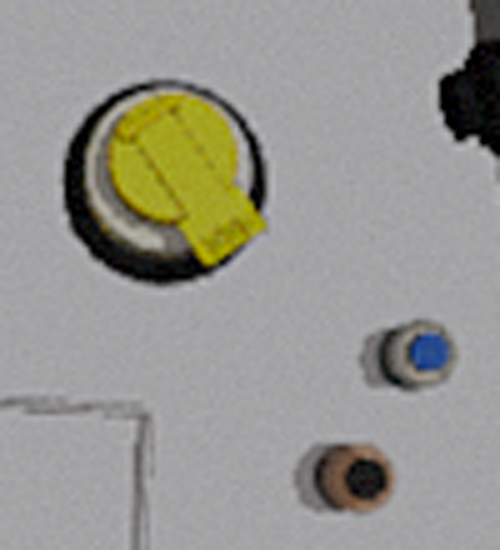

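The crop shows the base disc centred at about (165,182), the cap disc at about (173,157), and the lip tip edge running from (210,265) to (268,222). The hinge is at upper left, around (150,116).

Run:
```python
from h import *
s,Rm,o=cam("top")
f=lambda x,y,z:atz(s,Rm,o,240+x/5-.4,130+y/5-.4,z)
b=f(165,182,.012);c=f(173.5,157,.094);l=f(239,243.5,.101);h=f(150,116,.098)
print("base",b,"cap",c,"lip",l,"hinge",h)
for d in(l-c,l-h,l-b): print(np.linalg.norm(d[:2]),np.degrees(np.arctan2(d[1],d[0])))
e=f(268,222,.1)-f(210,265,.1);print(np.linalg.norm(e),np.degrees(np.arctan2(e[1],e[0])))
print("white",f(430,352,.066),"amber",f(366,480,.078))
s,Rm,o=cam("scene");crop(s,250,170,330,260,8,"pics/c1.png")
K=s["camera_matrix"]
```

```text
base [0.58692568 0.10348333 0.012     ] cap [0.58745935 0.10336868 0.094     ] lip [0.54644542 0.0740422  0.101     ] hinge [0.6059479  0.11427448 0.098     ]
0.05042009228853846 -144.43382405172568
0.07182744415966218 -145.93561882660603
0.05005429115771316 -143.97176187823726
0.033258558045246266 -53.664150454744934
white [ 0.49808434 -0.01908964  0.066     ] amber [0.43799124 0.01398299 0.078     ]
```

View pics/c1.png

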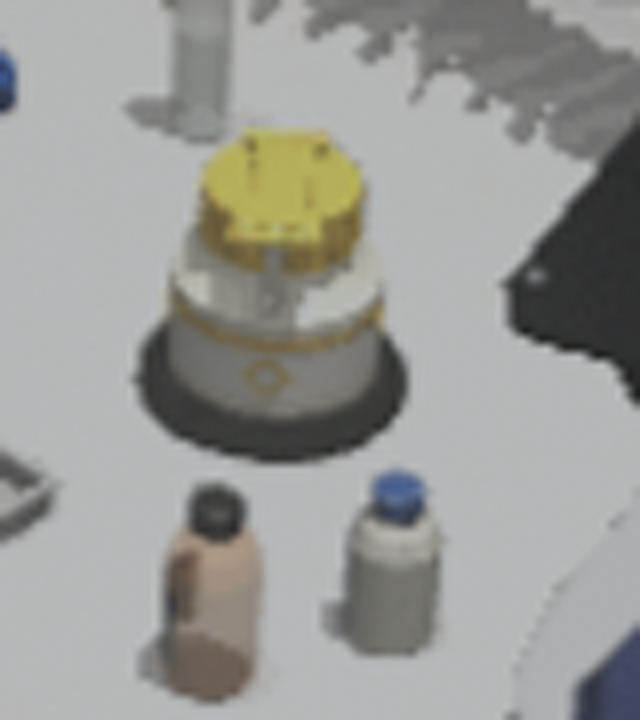

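The checks hold. The cap axis and base axis coincide at about (0.587, 0.1035), the lip is 50 mm from the axis (51 expected), hinge to lip is 71.8 mm (72), and the lip width is 33 mm (34). The lip direction is -145° and the cap yaw is 35°. Next I work out the first move.

```bash
cat >> h.py <<'E'
def tocmd(target,ydir=None):
    st=r.sense();M=R.from_rotvec(st["eef_rot"]).as_matrix()
    print("clk %.2f pos %s q7 %.2f F %s w %.4f"%(st["clock"],st["eef_pos"].round(4),st["qpos"][6],st["contact_force"].round(1),st["width"]))
    y=np.degrees(np.arctan2(M[1,1],M[0,1]));print("M z",M[:,2].round(4)," tool x az",np.degrees(np.arctan2(M[1,0],M[0,0])).round(1)," tool y az",y.round(1))
    if target is not None: print("shift mm",(M.T@(np.array(target)-st["eef_pos"])*1000).round(1))
    if ydir is not None: d=(y-ydir+90)%180-90;print("roll (tool z) deg",d.round(1))
E
python3 -c "
from h import *
tocmd([0.5464,0.0740,0.22],125)
print(r.sense()['qpos'].round(3))"
```

```text
clk 0.25 pos [0.233  0.6064 0.3032] q7 -0.05 F [-0.9  0.6  0.9] w 0.0853
M z [-4.0e-04 -1.2e-03 -1.0e+00]  tool x az 159.0  tool y az 69.0
shift mm [-483.5 -384.6   83.7]
roll (tool z) deg -56.0
[-1.302  0.383  0.044  1.599 -0.018  1.161 -0.05 ]
```

```bash
python3 -m handwheel '[[0.0,-0.030,-0.024,0,8],[0.0,-0.070,-0.056,0,16],[0.1,-0.110,-0.088,0,24],[0.2,-0.150,-0.120,0,33],[0.3,-0.190,-0.152,0,42],[0.35,-0.230,-0.184,0,50],[0.35,-0.270,-0.216,0,58],[0.35,-0.310,-0.247,0.01,66]]'; python3 -c "
from h import *
tocmd([0.5464,0.0740,0.24],125)"
```

```text
clock: 1.25
eef_pos: [0.4351, 0.2638, 0.2948]
eef_rot: [-2.168, -2.274, -0.004]
contact_force: [0.4, 0.5, 0.1]
width: 0.0556
clk 1.25 pos [0.4351 0.2638 0.2948] q7 -0.53 F [0.4 0.5 0.1] w 0.0556
M z [ 0.0019  0.0021 -1.    ]  tool x az 92.7  tool y az 2.7
shift mm [-195.   102.    54.6]
roll (tool z) deg 57.7
```

```bash
python3 -m handwheel '[[0.35,-0.030,0.016,0.010,8],[0.35,-0.065,0.034,0.020,17],[0.35,-0.100,0.052,0.030,26],[0.35,-0.135,0.070,0.040,35],[0.35,-0.165,0.088,0.045,44],[0.35,-0.195,0.102,0.045,53],[0.35,-0.195,0.102,0.045,58],[0.35,-0.195,0.102,0.045,58]]'
python3 - <<'E'
from h import *
tocmd([0.5464,0.0740,0.24],125)
s,Rm,o=cam("wrist");cv2.imwrite("pics/w1.png",cv2.resize(s["pixels"][:,:,::-1],(768,576)))
np.savez("w1.npz",W=cloud(s,Rm,o),pix=s["pixels"]);print(o,Rm[:,2])
E
```

```text
clock: 2.25
eef_pos: [0.546, 0.0753, 0.2487]
eef_rot: [2.996, 0.945, -0.0]
contact_force: [-0.1, 0.5, -0.5]
width: 0.0552
clk 2.25 pos [0.546  0.0753 0.2487] q7 -0.98 F [-0.1  0.5 -0.5] w 0.0552
M z [-3.e-04 -2.e-04 -1.e+00]  tool x az 35.0  tool y az -55.0
shift mm [-0.4  1.3  8.7]
roll (tool z) deg -0.0
[0.61058172 0.12218461 0.31877191] [-0.25803767 -0.17970641 -0.94927455]
```

View pics/w1.png

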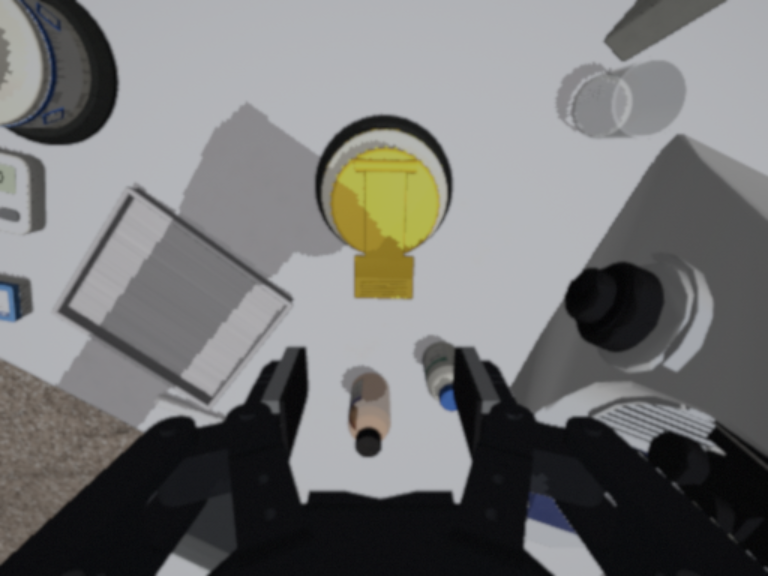

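The wrist view shows the lip plate with corners (355,256), (413,256), (413,299) and (355,299), its hinge edge square to the camera, and the cap centre at about (386,200). The yaw is aligned. I'll cross-check the points.

Run:
```python
from h import *
s,Rm,o=cam("wrist")
f=lambda x,y,z:atz(s,Rm,o,(x+.5)*2/3-.5,(y+.5)*2/3-.5,z)
a=f(355,299,.101);b=f(413,299,.101);c=f(413,256,.101);d=f(385.5,202,.094)
print(a,b,c,"tip",(a+b)/2,"w",np.linalg.norm(a-b),"len",np.linalg.norm(b-c),"cap",d)
e=b-a;print(np.degrees(np.arctan2(e[1],e[0])))
print("hinge",f(387,165,.097))
W=cloud(s,Rm,o);print("lip z",W[int(278*2/3),int(384*2/3)])
for p in((447,398,.066),(368,441,.078)):print(f(*p))
st=r.sense();M=R.from_rotvec(st["eef_rot"]).as_matrix()
# finger tips in tool frame
print("fingers", (M.T@(W[240,195]-st["eef_pos"])),(M.T@(W[240,312]-st["eef_pos"])))
X=(W-st["eef_pos"])@M; m=(abs(X[...,1])<.07)&(abs(X[...,0])<.03)&(X[...,2]<.1)&(X[...,2]>0)
print("max tool z of fingers",np.sort(X[m][:,2])[-20:].round(4))
```

```text
[0.53384484 0.08689559 0.101     ] [0.552794   0.05999894 0.101     ] [0.5730364  0.07501956 0.101     ] tip [0.54331942 0.07344726 0.101     ] w 0.03290137492569994 len 0.025206618303995745 cap [0.58755846 0.10371206 0.094     ]
-54.834628271225
hinge [0.60387379 0.11437727 0.097     ]
lip z [0.55294601 0.08006084 0.0979361 ]
[ 0.49663867 -0.01523823  0.066     ]
[0.44173049 0.01520503 0.078     ]
fingers [ 0.01023241 -0.03065282  0.053513  ] [0.01049531 0.02870436 0.05309821]
max tool z of fingers [0.0675 0.0675 0.0675 0.0676 0.0677 0.0677 0.0677 0.0678 0.0678 0.0679
 0.0679 0.068  0.0681 0.0684 0.0685 0.0686 0.0686 0.0686 0.0687 0.069 ]
```

Both cameras agree on the lip tip, and the fingertips sit about 69 mm ahead of the TCP at this opening. I'll descend with the pads centred about 43 mm from the axis, straddling the lip.

```bash
python3 -c "
from h import *
tocmd([0.5521,0.0787,0.1555],125)"; python3 -m handwheel '[[0.4,0.003,-0.0005,0.030,0],[0.4,0.0072,-0.0008,0.060,0],[0.4,0.0072,-0.0008,0.080,0],[0.4,0.0072,-0.0008,0.093,0],[0.45,0.0072,-0.0008,0.093,0]]'
python3 - <<'E'
from h import *
tocmd([0.5521,0.0787,0.1555],125)
s,Rm,o=cam("wrist");cv2.imwrite("pics/w2.png",cv2.resize(s["pixels"][:,:,::-1],(768,576)))
E
```

```text
clk 2.35 pos [0.5457 0.0763 0.2487] q7 -0.98 F [-0.4 -0.1  0.4] w 0.0556
M z [-4.e-04  3.e-04 -1.e+00]  tool x az 35.1  tool y az -54.9
shift mm [ 6.6  1.8 93.2]
roll (tool z) deg 0.1
clock: 2.98
eef_pos: [0.5507, 0.0803, 0.1551]
eef_rot: [2.996, 0.945, -0.003]
contact_force: [0.1, 0.8, -0.5]
width: 0.0469
clk 2.98 pos [0.5507 0.0803 0.1551] q7 -0.90 F [ 0.1  0.8 -0.5] w 0.0469
M z [-1.8e-03 -6.0e-04 -1.0e+00]  tool x az 35.0  tool y az -55.0
shift mm [ 0.2  2.1 -0.4]
roll (tool z) deg 0.0
```

View pics/w2.png

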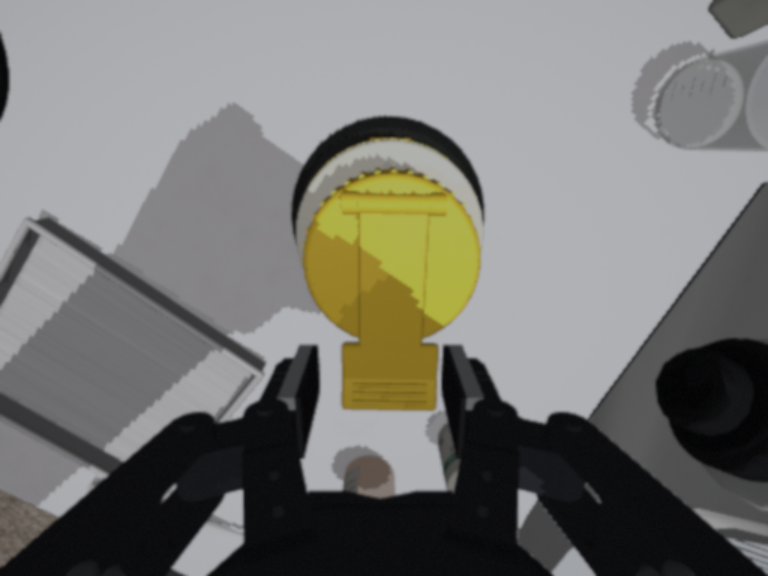

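The lip is centred at x≈389 between pads at 318 and 443, so it sits about 2 mm off centre towards tool +y. I'll shift that way and close gently.

```bash
python3 -m handwheel '[[0.5,0,0.0022,0,0],[0.58,0,0.0022,0,0],[0.60,0,0.0022,0,0],[0.62,0,0.0022,0,0],[0.62,0,0.0022,0,0]]'; python3 -m handwheel '[[0.63,0,0,-0.003,0],[0.63,0,0,-0.006,0],[0.63,0,0,-0.006,0]]'
python3 - <<'E'
from h import *
tocmd(None)
s,Rm,o=cam("wrist");cv2.imwrite("pics/w3.png",cv2.resize(s["pixels"][:,:,::-1],(768,576)))
E
```

```text
clock: 3.65
eef_pos: [0.5532, 0.0784, 0.1565]
eef_rot: [2.996, 0.944, 0.002]
contact_force: [0.1, -0.9, 3.7]
width: 0.0334
clock: 4.03
eef_pos: [0.5521, 0.0786, 0.1613]
eef_rot: [2.996, 0.945, -0.002]
contact_force: [0.8, 0.1, -3.5]
width: 0.0326
clk 4.03 pos [0.5521 0.0786 0.1613] q7 -0.90 F [ 0.8  0.1 -3.5] w 0.0326
M z [-1.1e-03 -5.0e-04 -1.0e+00]  tool x az 35.0  tool y az -55.0
```

View pics/w3.png

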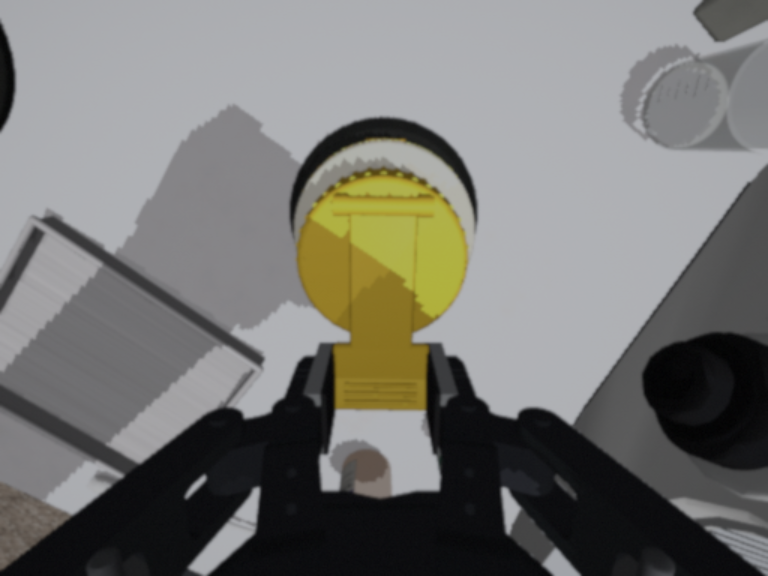

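The pads have met the lip (32.6 mm) and there is little force. I'll continue along the arc about the hinge.

```bash
python3 -m handwheel '[[0.64,0.0006,0,-0.005,0],[0.64,0.0019,0,-0.0106,0],[0.64,0.0035,0,-0.016,0],[0.64,0.0057,0,-0.021,0],[0.64,0.0083,0,-0.026,0],[0.64,0.0113,0,-0.0307,0]]'
python3 - <<'E'
from h import *
tocmd(None)
s,Rm,o=cam("wrist");cv2.imwrite("pics/w4.png",cv2.resize(s["pixels"][:,:,::-1],(768,576)))
E
```

```text
clock: 4.82
eef_pos: [0.5613, 0.0848, 0.1927]
eef_rot: [-2.996, -0.944, 0.003]
contact_force: [0.3, -1.0, -4.7]
width: 0.0319
clk 4.83 pos [0.5613 0.0848 0.1927] q7 -0.93 F [ 0.3 -1.  -4.7] w 0.0319
M z [-2.e-03 -4.e-04 -1.e+00]  tool x az 35.0  tool y az -55.0
```

View pics/w4.png

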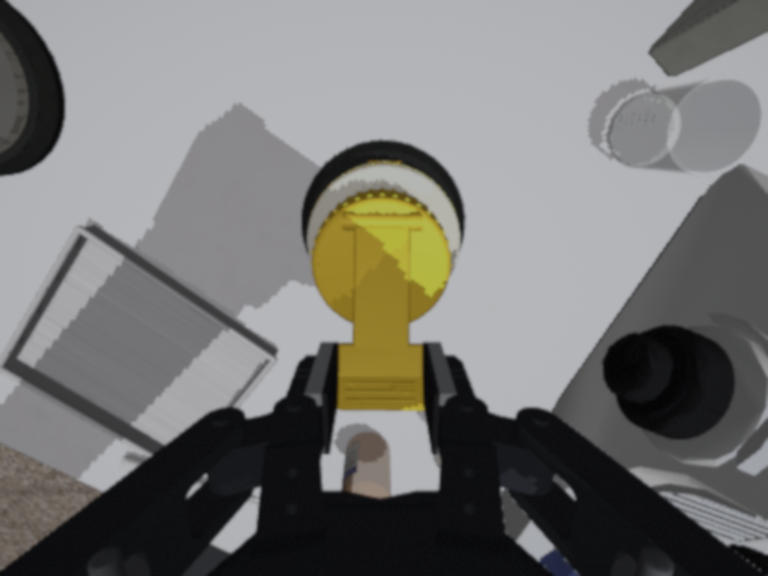

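The tab is following the pads: the lip at (338–425, 345–408) holds its place while the cap recedes. I'll carry on over the top.

```bash
python3 -m handwheel '[[0.64,0.0033,0,-0.0045,0],[0.64,0.0071,0,-0.0086,0],[0.64,0.0112,0,-0.0123,0],[0.64,0.0157,0,-0.0157,0],[0.64,0.0204,0,-0.0187,0],[0.64,0.0254,0,-0.0213,0],[0.64,0.0305,0,-0.0234,0],[0.64,0.0358,0,-0.0251,0]]'
python3 - <<'E'
from h import *
tocmd(None)
s,Rm,o=cam("wrist");cv2.imwrite("pics/w5.png",cv2.resize(s["pixels"][:,:,::-1],(768,576)))
E
```

```text
clock: 5.88
eef_pos: [0.5922, 0.1055, 0.219]
eef_rot: [-2.997, -0.943, -0.002]
contact_force: [-3.6, -3.1, 7.4]
width: 0.0312
clk 5.88 pos [0.5922 0.1055 0.219 ] q7 -0.96 F [-3.6 -3.1  7.4] w 0.0312
M z [ 1.3e-03  5.0e-04 -1.0e+00]  tool x az 34.9  tool y az -55.1
```

View pics/w5.png

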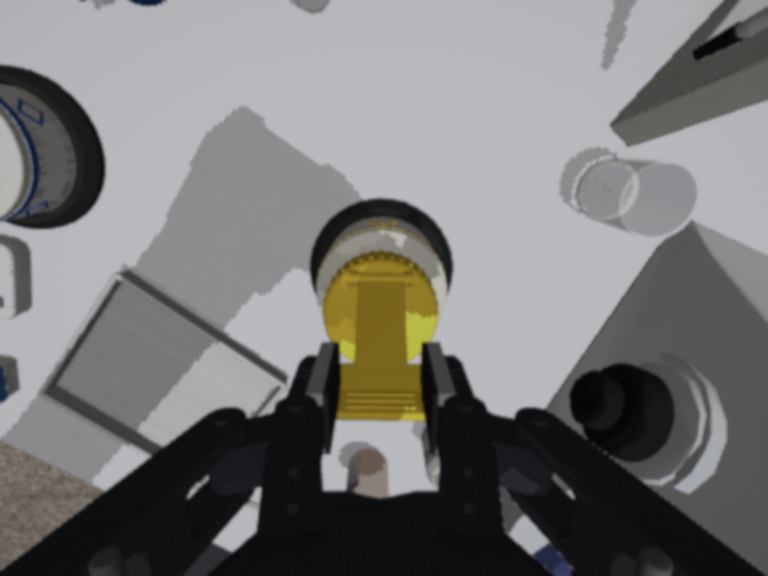

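```bash
python3 -m handwheel '[[0.64,0.0055,0,-0.0013,0],[0.64,0.011,0,-0.002,0],[0.64,0.0166,0,-0.0022,0],[0.64,0.0222,0,-0.002,0],[0.64,0.0278,0,-0.0013,0],[0.64,0.0332,0,0,0],[0.64,0.0385,0,0.0017,0],[0.64,0.0436,0,0.0038,0]]'
python3 - <<'E'
from h import *
tocmd(None)
s,Rm,o=cam("wrist");cv2.imwrite("pics/w6.png",cv2.resize(s["pixels"][:,:,::-1],(768,576)))
E
```

```text
clock: 6.92
eef_pos: [0.6272, 0.1308, 0.2137]
eef_rot: [2.996, 0.944, -0.0]
contact_force: [-0.2, 0.0, 0.1]
width: 0.0305
clk 6.92 pos [0.6272 0.1308 0.2137] q7 -0.97 F [-0.2  0.   0.1] w 0.0305
M z [-0. -0. -1.]  tool x az 35.0  tool y az -55.0
```

View pics/w6.png

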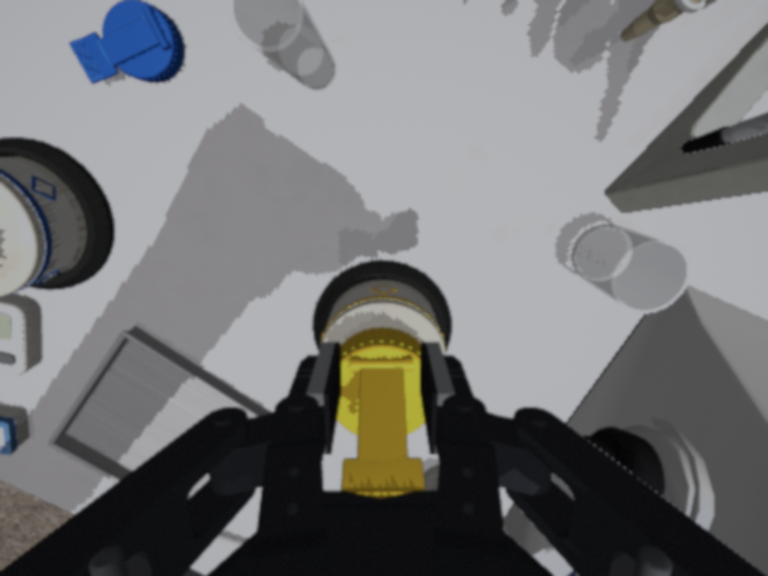

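The lip has slipped out of the pads. It now stands behind them, at about (383,475), and the narrow flap is between the fingers. I'll check the tab's angle.

Run:
```python
from h import *
s,Rm,o=cam("wrist");W=cloud(s,Rm,o)
J=np.array([.5875,.1035]);u=np.array([np.cos(np.radians(35)),np.sin(np.radians(35))])
for y in range(350,500,12):
    p=W[int(y*2/3),int(384*2/3)];print(y,((p[:2]-J)@u*1000).round(1),(p[2]*1000).round(1))
s,Rm,o=cam("scene");crop(s,230,120,350,240,6,"pics/s2.png")
tocmd(None)
```

```text
350 28.5 94.6
362 23.6 98.1
374 19.6 102.9
386 17.1 109.9
398 13.8 114.9
410 11.4 121.0
422 9.6 127.4
434 7.1 132.4
446 4.3 136.7
458 2.6 142.0
470 0.8 146.8
482 -2.5 149.7
494 -2.0 156.4
clk 7.08 pos [0.627  0.1309 0.2136] q7 -0.97 F [-0.2 -0.4 -0.1] w 0.0309
M z [-4.e-04 -2.e-04 -1.e+00]  tool x az 35.0  tool y az -55.0
```

View pics/s2.png

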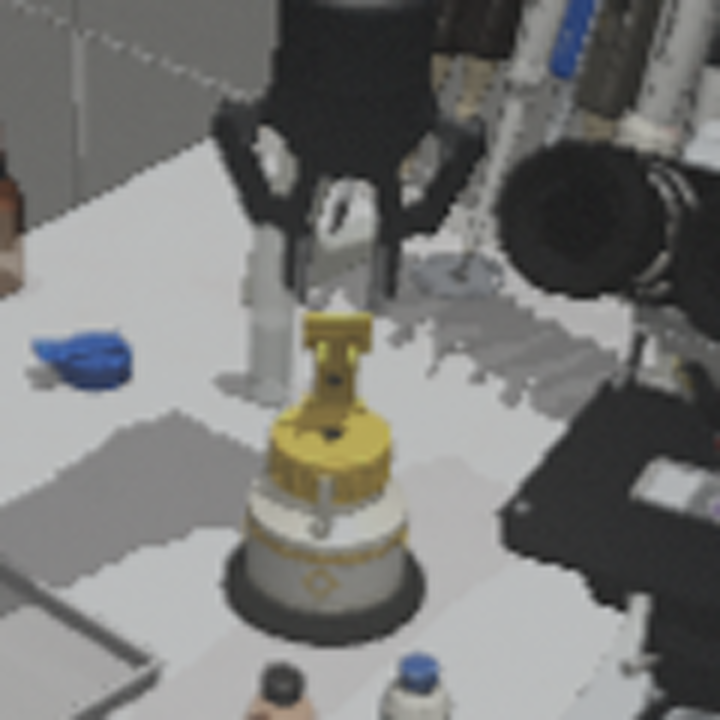

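The tab stands at about 65°, with its tip near r=-5 mm, z=160 mm. I'll go over it, close the fingers behind it and push it the rest of the way.

```bash
python3 -m handwheel '[[0.6,0,0,-0.025,0],[0.6,0,0,-0.050,0],[0.6,-0.025,0,-0.050,0],[0.8,-0.060,0,-0.050,0],[1.0,-0.092,0,-0.050,0],[1.0,-0.092,0,-0.050,0],[1.0,-0.092,0,-0.020,0],[1.0,-0.092,0,-0.003,0]]'
python3 - <<'E'
from h import *
tocmd(None)
s,Rm,o=cam("scene");crop(s,230,120,350,240,6,"pics/s3.png")
E
```

```text
clock: 8.07
eef_pos: [0.5516, 0.0786, 0.2159]
eef_rot: [-2.996, -0.945, 0.001]
contact_force: [-0.7, 0.9, 0.5]
width: 0.0001
clk 8.07 pos [0.5516 0.0786 0.2159] q7 -0.95 F [-0.7  0.9  0.5] w 0.0001
M z [-6.e-04  1.e-04 -1.e+00]  tool x az 35.0  tool y az -55.0
```

View pics/s3.png

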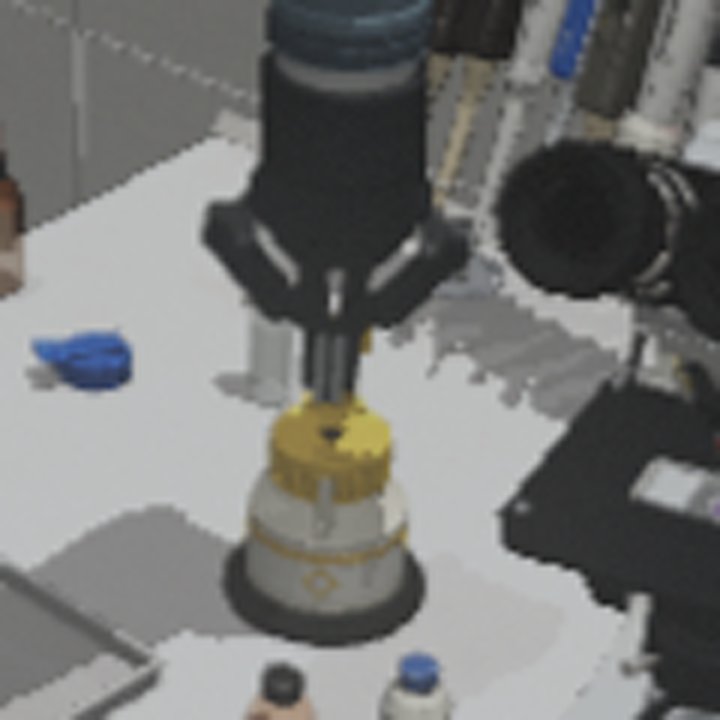

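```bash
python3 -m handwheel '[[1,0.015,0,0,0],[1,0.030,0,0,0],[1,0.045,0,0,0],[1,0.056,0,0.001,0],[1,0.066,0,0.002,0],[1,0.076,0,0.005,0],[1,0.082,0,0.010,0],[1,0.087,0,0.015,0]]'
python3 - <<'E'
from h import *
tocmd(None)
s,Rm,o=cam("scene");crop(s,230,120,350,240,6,"pics/s4.png")
E
```

```text
clock: 9.12
eef_pos: [0.6299, 0.1328, 0.2078]
eef_rot: [-2.993, -0.949, -0.028]
contact_force: [3.1, 2.1, 7.4]
width: -0.0003
clk 9.12 pos [0.6299 0.1328 0.2078] q7 -0.96 F [3.1 2.1 7.4] w -0.0003
M z [ 0.0163  0.007  -0.9998]  tool x az 35.2  tool y az -54.8
```

View pics/s4.png

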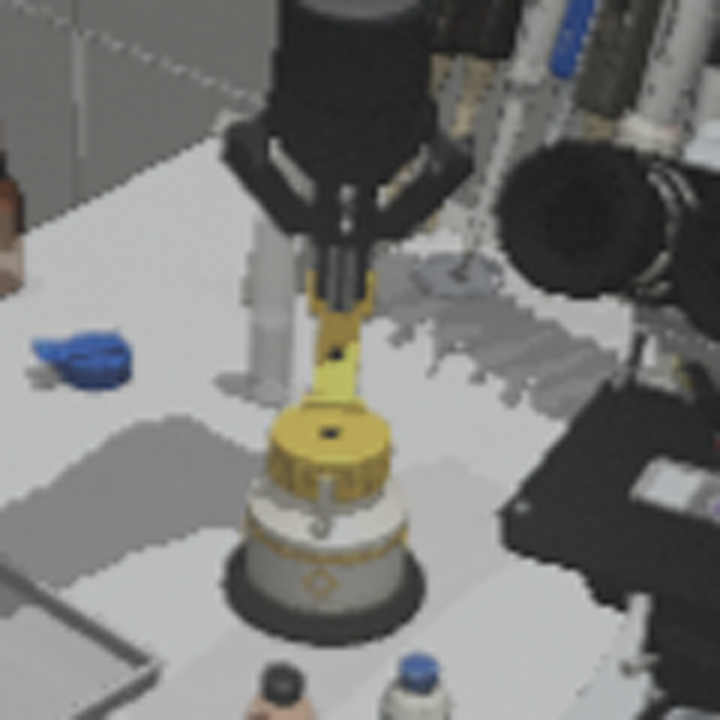

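The tip seems to bear on the prongs (7 N upward, slight tilt). I'll back off upward and look before pressing again.

```bash
python3 -m handwheel '[[1,0,0,-0.015,0],[1,-0.010,0,-0.030,0],[1,-0.010,0,-0.030,0]]'
python3 - <<'E'
from h import *
tocmd(None)
s,Rm,o=cam("scene");crop(s,230,120,350,240,6,"pics/s5.png")
s,Rm,o=cam("wrist");cv2.imwrite("pics/w7.png",cv2.resize(s["pixels"][:,:,::-1],(768,576)));W=cloud(s,Rm,o)
J=np.array([.5875,.1035]);a=np.radians(35);u=np.array([np.cos(a),np.sin(a)]);n=np.array([-np.sin(a),np.cos(a)])
hsv=cv2.cvtColor(s["pixels"],cv2.COLOR_RGB2HSV)
m=(hsv[...,0]>18)&(hsv[...,0]<35)&(hsv[...,1]>130)
P=W[m];rr=(P[:,:2]-J)@u;yy=(P[:,:2]-J)@n
for lo in np.arange(-.03,.1,.008):
    k=(rr>lo)&(rr<lo+.008)&(abs(yy)<.02)
    if k.sum()>3: print((lo*1000).round(),k.sum(),np.percentile(P[k,2],[5,50,95]).round(4))
E
```

```text
clock: 9.55
eef_pos: [0.6103, 0.119, 0.2282]
eef_rot: [2.997, 0.94, -0.018]
contact_force: [-2.6, -2.6, -13.7]
width: 0.0001
clk 9.55 pos [0.6103 0.119  0.2282] q7 -0.98 F [ -2.6  -2.6 -13.7] w 0.0001
M z [-0.0104 -0.0043 -0.9999]  tool x az 34.8  tool y az -55.2
-6.0 105 [0.0942 0.095  0.0959]
2.0 231 [0.0946 0.0955 0.0965]
10.0 183 [0.0951 0.0959 0.101 ]
18.0 69 [0.0775 0.0847 0.1034]
26.0 477 [0.0782 0.0909 0.1668]
34.0 230 [0.1529 0.1557 0.1645]
42.0 316 [0.1556 0.1599 0.1636]
50.0 515 [0.1623 0.1644 0.1655]
```

View pics/s5.png

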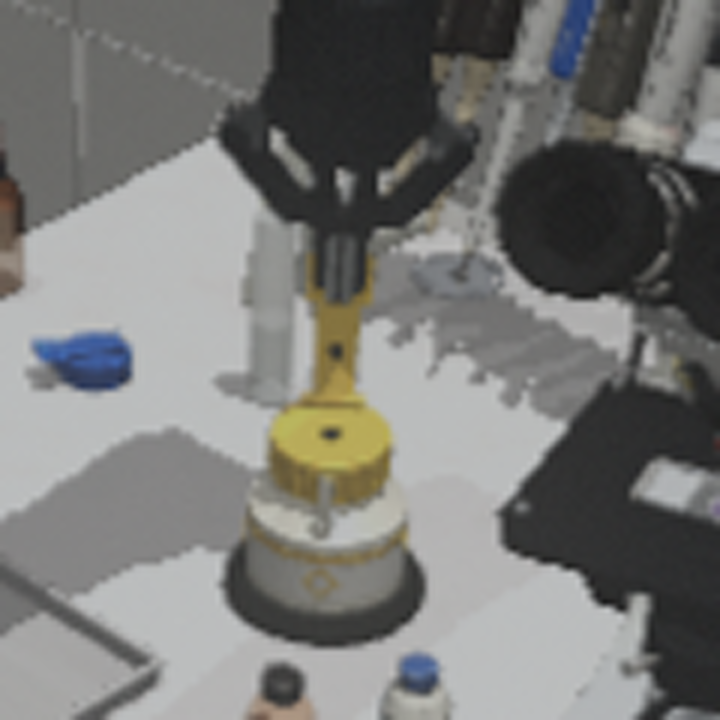

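View pics/w7.png

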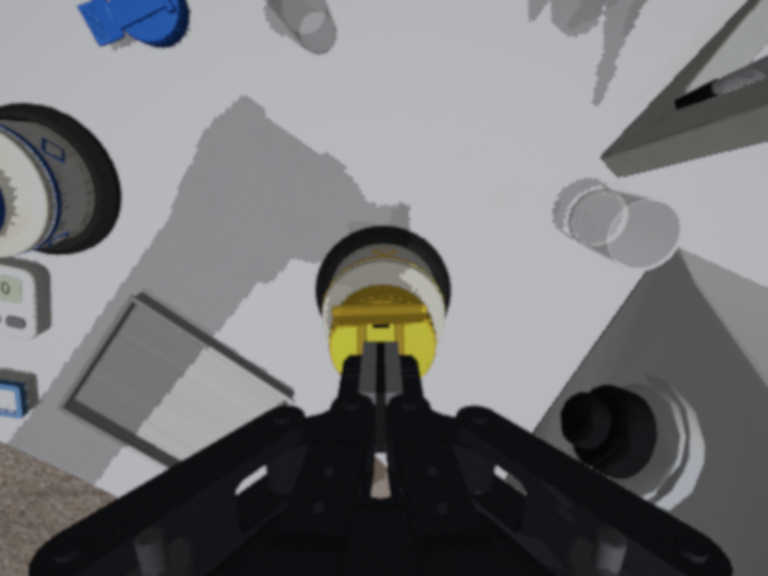

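```bash
python3 -m handwheel '[[1,0,0,0,0],[1,0,0,0,0]]'
python3 - <<'E'
from h import *
tocmd(None)
J=np.array([.5875,.1035]);a=np.radians(35);u=np.array([np.cos(a),np.sin(a)]);n=np.array([-np.sin(a),np.cos(a)])
p=r.sense()["eef_pos"];print((p[:2]-J)@u,(p[:2]-J)@n)
s,Rm,o=cam("wrist");crop(s,200,160,310,320,5,"pics/w8.png")
s,Rm,o=cam("top");crop(s,225,110,325,210,7,"pics/t8.png")
E
```

```text
clock: 9.9
eef_pos: [0.6117, 0.1203, 0.2283]
eef_rot: [2.995, 0.943, -0.014]
contact_force: [-2.6, -4.4, -19.4]
width: 0.0003
clk 9.90 pos [0.6117 0.1203 0.2283] q7 -0.98 F [ -2.6  -4.4 -19.4] w 0.0003
M z [-0.0083 -0.0042 -1.    ]  tool x az 34.9  tool y az -55.1
0.029433280539635353 -0.0001270156000874412
```

View pics/w8.png

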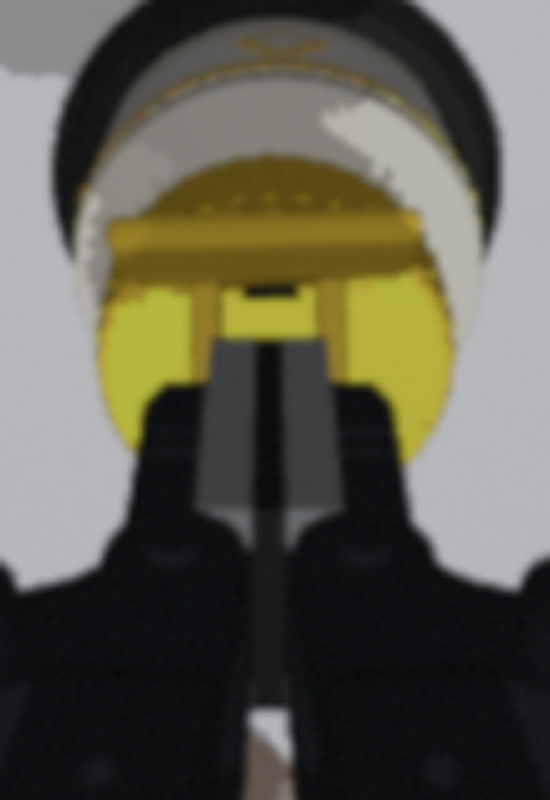

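View pics/t8.png

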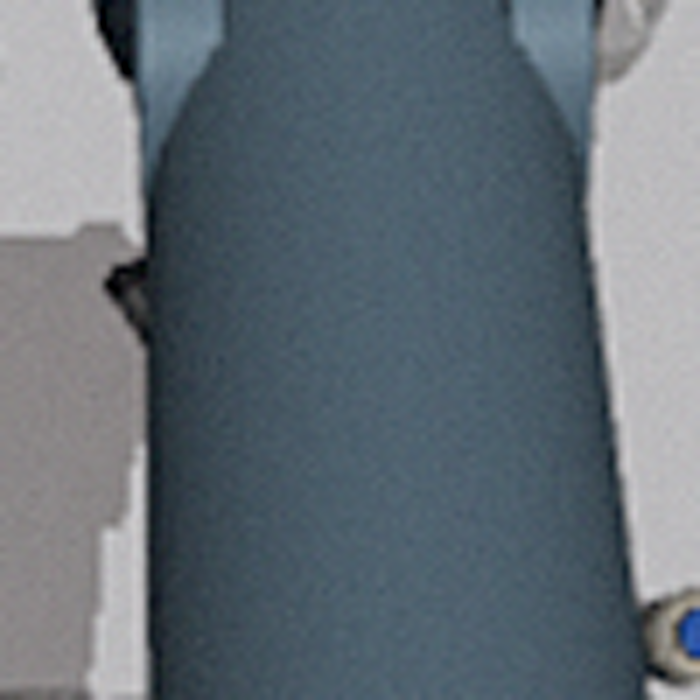

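The closed fingertips have wedged between the two prongs on the tab's underside, and the tab is at about 113°. Pulling straight up along the flap should free them, since the hinge takes the load. I'll pull gently in steps.

```bash
python3 -m handwheel '[[1,-0.002,0,-0.003,0],[1,-0.002,0,-0.003,0]]';python3 -m handwheel '[[1,0.00,0,-0.003,2],[1,0.00,0,-0.003,-2],[1,0,0,-0.003,0]]'
python3 - <<'E'
from h import *
tocmd(None)
J=np.array([.5875,.1035]);a=np.radians(35);u=np.array([np.cos(a),np.sin(a)]);n=np.array([-np.sin(a),np.cos(a)])
p=r.sense()["eef_pos"];print((p[:2]-J)@u,(p[:2]-J)@n)
E
```

```text
clock: 10.25
eef_pos: [0.6175, 0.1231, 0.2401]
eef_rot: [-2.994, -0.945, -0.02]
contact_force: [0.5, 0.1, 1.2]
width: 0.0002
clock: 10.62
eef_pos: [0.6147, 0.1219, 0.2403]
eef_rot: [-2.997, -0.94, -0.008]
contact_force: [-0.5, 0.2, 0.3]
width: 0.0003
clk 10.62 pos [0.6147 0.1219 0.2403] q7 -0.98 F [-0.5  0.2  0.3] w 0.0003
M z [ 0.0048  0.0025 -1.    ]  tool x az 34.8  tool y az -55.2
0.032837497409863324 -0.0005808748395377197
```

Free again. This time I'll set the jaws about 21 mm apart, so the prongs pass between the fingers and both fingertips push on the wide lip.

```bash
python3 -m handwheel '[[0.755,-0.012,0,0,0],[0.755,-0.012,0,0,0],[0.755,-0.012,0,0.014,0],[0.755,-0.003,0,0.016,0],[0.755,0.006,0,0.016,0],[0.755,0.0155,0,0.0225,0],[0.755,0.0155,0,0.0225,0]]'
python3 - <<'E'
from h import *
tocmd(None)
J=np.array([.5875,.1035]);a=np.radians(35);u=np.array([np.cos(a),np.sin(a)]);n=np.array([-np.sin(a),np.cos(a)])
p=r.sense()["eef_pos"];print((p[:2]-J)@u,(p[:2]-J)@n)
s,Rm,o=cam("scene");crop(s,230,120,350,240,6,"pics/s9.png")
E
```

```text
clock: 11.5
eef_pos: [0.6262, 0.1308, 0.2147]
eef_rot: [2.995, 0.946, -0.001]
contact_force: [-0.5, -0.7, 0.5]
width: 0.0212
clk 11.50 pos [0.6262 0.1308 0.2147] q7 -0.97 F [-0.5 -0.7  0.5] w 0.0212
M z [-4.e-04 -3.e-04 -1.e+00]  tool x az 35.1  tool y az -54.9
0.0474083036177948 0.0001830713860494796
```

View pics/s9.png

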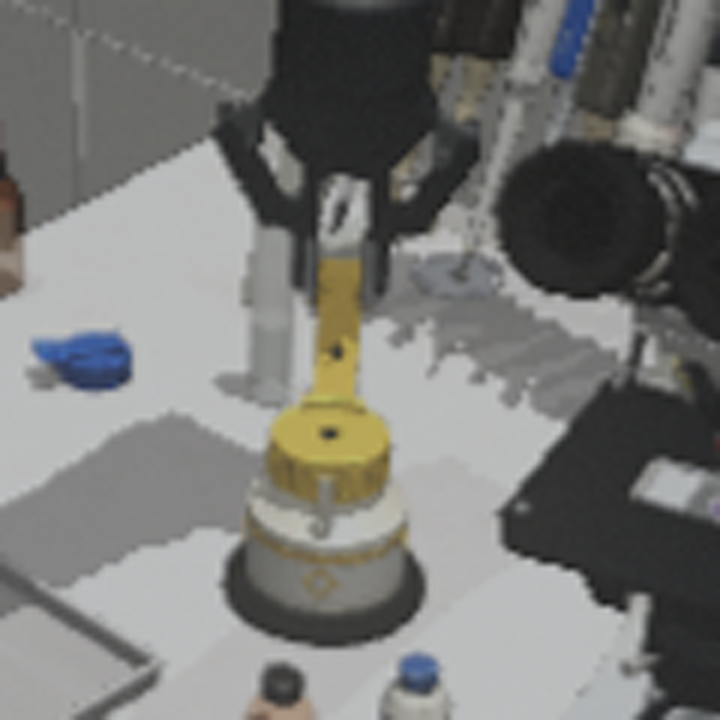

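The fingers straddle the flap and are pushing the lip, with no unwanted force. I'll continue down to the stop.

```bash
python3 -m handwheel '[[0.755,0.004,0,0.004,0],[0.755,0.0085,0,0.008,0],[0.755,0.012,0,0.012,0],[0.755,0.0155,0,0.016,0],[0.755,0.018,0,0.021,0],[0.755,0.0205,0,0.026,0],[0.755,0.0225,0,0.032,0],[0.755,0.0235,0,0.036,0]]'
python3 - <<'E'
from h import *
tocmd(None)
J=np.array([.5875,.1035]);a=np.radians(35);u=np.array([np.cos(a),np.sin(a)]);n=np.array([-np.sin(a),np.cos(a)])
p=r.sense()["eef_pos"];print((p[:2]-J)@u,(p[:2]-J)@n)
s,Rm,o=cam("scene");crop(s,230,120,350,240,6,"pics/s10.png")
E
```

```text
clock: 12.55
eef_pos: [0.6451, 0.1433, 0.1792]
eef_rot: [-2.996, -0.945, 0.0]
contact_force: [-2.6, -0.5, 5.8]
width: 0.0211
clk 12.55 pos [0.6451 0.1433 0.1792] q7 -0.96 F [-2.6 -0.5  5.8] w 0.0211
M z [-2.e-04 -1.e-04 -1.e+00]  tool x az 35.0  tool y az -55.0
0.06997742565321831 -0.00041606305340467683
```

View pics/s10.png

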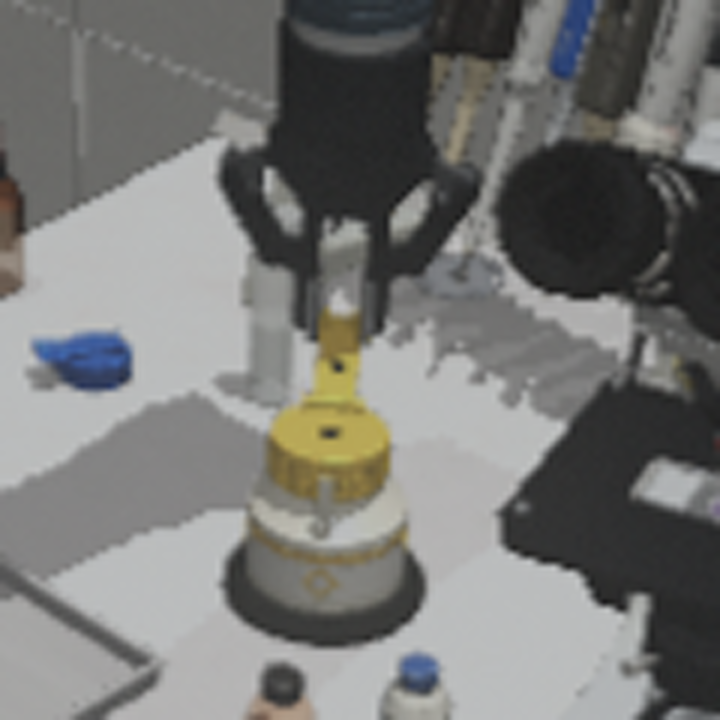

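```bash
python3 -m handwheel '[[0.755,0,0,0.002,0],[0.755,0,0,0.002,0],[0.755,0,0,-0.03,0],[0.6,0,0,-0.07,0],[0.3,-0.03,0,-0.085,0],[0.1,-0.07,0,-0.085,0],[0.1,-0.085,0,-0.085,0],[0.1,-0.085,0,-0.085,0]]'
python3 - <<'E'
from h import *
J=np.array([.5875,.1035])
tocmd([*J,.2])
a=np.radians(35);u=np.array([np.cos(a),np.sin(a)]);n=np.array([-np.sin(a),np.cos(a)])
s,Rm,o=cam("wrist");cv2.imwrite("pics/w11.png",cv2.resize(s["pixels"][:,:,::-1],(768,576)));W=cloud(s,Rm,o)
hsv=cv2.cvtColor(s["pixels"],cv2.COLOR_RGB2HSV)
m=(hsv[...,0]>18)&(hsv[...,0]<35)&(hsv[...,1]>130)
P=W[m];rr=(P[:,:2]-J)@u;yy=(P[:,:2]-J)@n
for lo in np.arange(-.03,.1,.008):
    k=(rr>lo)&(rr<lo+.008)&(abs(yy)<.02)
    if k.sum()>3: print((lo*1000).round(),k.sum(),np.percentile(P[k,2],[5,50,95]).round(4))
E
```

```text
clock: 13.6
eef_pos: [0.5749, 0.0941, 0.2643]
eef_rot: [-2.996, -0.942, -0.001]
contact_force: [0.2, -0.0, -0.0]
width: 0.077
clk 13.60 pos [0.5749 0.0941 0.2643] q7 -0.99 F [ 0.2 -0.  -0. ] w 0.0770
M z [ 1.e-04  9.e-04 -1.e+00]  tool x az 34.9  tool y az -55.1
shift mm [15.7 -0.5 64.3]
-30.0 188 [0.093  0.0938 0.0948]
-22.0 345 [0.0929 0.0939 0.095 ]
-14.0 359 [0.093  0.0939 0.095 ]
-6.0 331 [0.0929 0.094  0.0951]
2.0 390 [0.0928 0.0939 0.0949]
10.0 330 [0.0927 0.0939 0.0952]
18.0 407 [0.092  0.0996 0.1011]
26.0 258 [0.0915 0.1014 0.1029]
34.0 245 [0.0321 0.1031 0.1048]
42.0 238 [0.103  0.1048 0.1066]
50.0 263 [0.1049 0.1062 0.1077]
58.0 285 [0.1063 0.1078 0.1092]
66.0 436 [0.1081 0.1096 0.1225]
74.0 459 [0.1095 0.1109 0.1168]
82.0 513 [0.1097 0.1108 0.1121]
90.0 85 [0.1093 0.1104 0.1113]
```

View pics/w11.png

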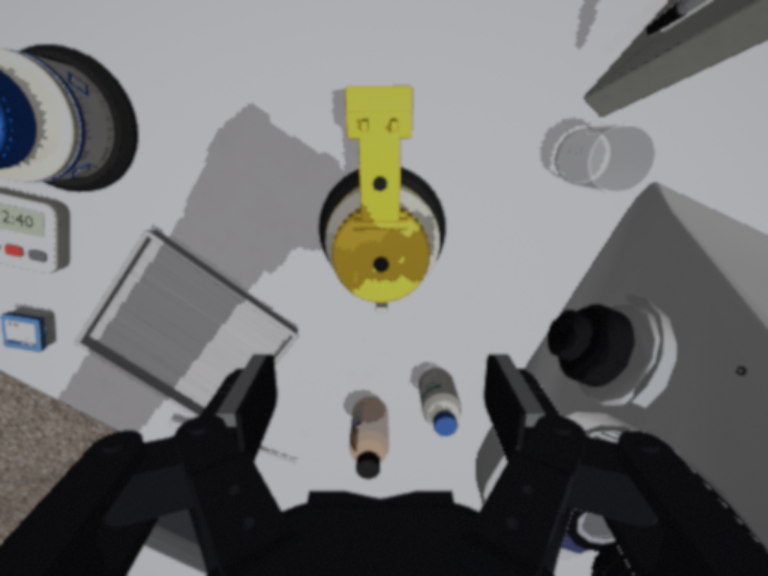

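The folded-back flap rises 7.8 mm over 40 mm (11°), so it is at 169° = 2.95 rad, its stop. The cap hole is at (381,264). To keep the fingers clear of the keeper post at az 215° through an 80° turn, I'll grip with the jaws at az 95° (-85°), 60° from the tab.

Run:
```python
from h import *
s,Rm,o=cam("wrist")
f=lambda x,y,z:atz(s,Rm,o,(x+.5)*2/3-.5,(y+.5)*2/3-.5,z)
print("hole",f(381,264,.094), "edges mid",(f(331,255,.094)+f(430,255,.094))/2,"front",f(381,303,.094))
W=cloud(s,Rm,o)
hsv=cv2.cvtColor(s["pixels"],cv2.COLOR_RGB2HSV);m=(hsv[...,0]>18)&(hsv[...,0]<35)&(hsv[...,1]>130)&(abs(W[...,2]-.094)<.0025)
pts=W[m][:,:2].astype(np.float32)
c,rad=cv2.minEnclosingCircle(pts);print("circ",c,rad)
c=[f(*p,.016)for p in((152,230),(297,330),(205,408),(82,340))];print(np.array(c).round(4))
print("tray centre",np.mean(c,0)); tocmd([.5872,.1035,.17],95)
```

```text
hole [0.58402265 0.10234206 0.094     ] edges mid [0.58847427 0.10584394 0.094     ] front [0.56318116 0.08770385 0.094     ]
circ (0.5870618224143982, 0.10403380542993546) 0.029735207557678223
[[0.4851 0.2527 0.016 ]
 [0.477  0.1144 0.016 ]
 [0.3622 0.1423 0.016 ]
 [0.3627 0.2607 0.016 ]]
tray centre [0.4217481  0.19254642 0.016     ]
clk 13.70 pos [0.5761 0.0958 0.2644] q7 -0.99 F [ 0.  -0.1  0.3] w 0.0769
M z [ 1.2e-03  7.0e-04 -1.0e+00]  tool x az 35.1  tool y az -54.9
shift mm [13.4  0.  94.4]
roll (tool z) deg 30.1
```

```bash
python3 -m handwheel '[[0.05,0.007,0,0.010,10],[0.05,0.0136,0,0.020,20],[0.05,0.0136,0,0.030,30],[0.05,0.0136,0,0.055,30],[0.05,0.0136,0,0.08,30],[0.05,0.0136,0,0.080,30],[0.05,0.0136,0,0.080,30]]'
python3 - <<'E'
from h import *
tocmd([.587,.1037,.1425],95)
s,Rm,o=cam("wrist");cv2.imwrite("pics/w12.png",cv2.resize(s["pixels"][:,:,::-1],(768,576)))
d=np.load("top0.npz");c=d["pix"][200:270,200:280,::-1];cv2.imwrite("pics/tray.png",cv2.resize(c,None,fx=8,fy=8,interpolation=cv2.INTER_CUBIC))
E
```

```text
clock: 14.58
eef_pos: [0.5876, 0.1029, 0.1849]
eef_rot: [3.138, 0.138, 0.002]
contact_force: [-0.6, -1.2, -0.4]
width: 0.0813
clk 14.57 pos [0.5876 0.1029 0.1849] q7 -1.41 F [-0.6 -1.2 -0.4] w 0.0813
M z [ 1.4e-03 -2.0e-04 -1.0e+00]  tool x az 5.0  tool y az -85.0
shift mm [-0.6 -0.8 42.4]
roll (tool z) deg 0.0
```

View pics/w12.png

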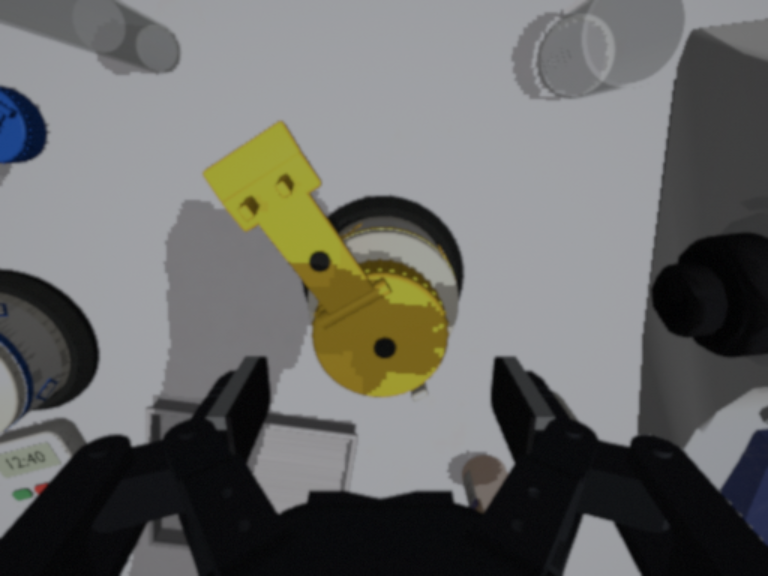

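View pics/tray.png

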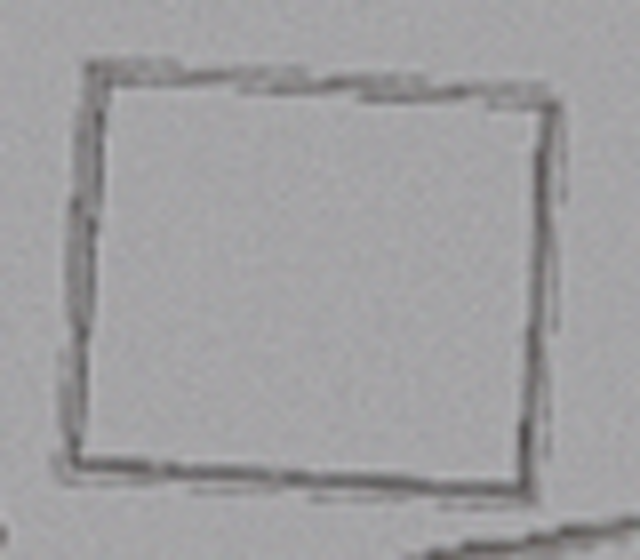

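The cap sits midway between the fingers, with pads at 268 and 492 and the cap centre at about 382. Tray corners in the top crop are (95,70), (553,100), (530,490) and (70,468). Descending to grip.

```bash
python3 -m handwheel '[[0.05,0,-0.0005,0.015,0],[0.05,0,-0.0005,0.030,0],[0.05,0,-0.0005,0.042,0],[0.05,0,-0.0005,0.042,0],[0.3,0,-0.0005,0.042,0],[0.4,0,-0.0005,0.042,0],[0.5,0,-0.0005,0.042,0],[0.5,0,-0.0005,0.042,0]]'
python3 - <<'E'
from h import *
tocmd([.587,.1037,.1425],95)
s,Rm,o=cam("top");f=lambda x,y,z:atz(s,Rm,o,200+x/8-.44,200+y/8-.44,z)
c=np.array([f(*p,.012) for p in((95,70),(553,100),(530,490),(70,468))]);print(c.round(4),c.mean(0).round(4))
print(np.linalg.norm(c-np.roll(c,-1,0),axis=1), np.degrees(np.arctan2(*(c[0]-c[3])[[1,0]])),np.degrees(np.arctan2(*(c[0]-c[1])[[1,0]])))
E
```

```text
clock: 15.62
eef_pos: [0.587, 0.1027, 0.143]
eef_rot: [-3.138, -0.136, -0.002]
contact_force: [-0.2, -0.4, 2.4]
width: 0.0584
clk 15.62 pos [0.587  0.1027 0.143 ] q7 -1.37 F [-0.2 -0.4  2.4] w 0.0584
M z [ 1.4e-03  3.0e-04 -1.0e+00]  tool x az 5.0  tool y az -85.0
shift mm [ 0.1 -1.   0.5]
roll (tool z) deg -0.0
[[0.4811 0.2568 0.012 ]
 [0.4711 0.1141 0.012 ]
 [0.3507 0.122  0.012 ]
 [0.3583 0.264  0.012 ]] [0.4153 0.1892 0.012 ]
[0.14309767 0.12067679 0.14224639 0.12298804] -3.3458192330600687 86.00081690221181
```

The cap is gripped at 58 mm. The tray centre is (0.4153, 0.1892), yaw about -3.7°, measured 143 × 122 mm (144 × 124 given). Now I turn anticlockwise, checking the force.

```bash
python3 -m handwheel '[[0.6,0,0,0,0],[0.6,0,0,0,-5],[0.6,0,0,0,-12],[0.6,0,0,0,-20],[0.6,0,0,0,-20]]'; python3 -c "
from h import *
print(r.sense()['moment']);tocmd(None)"
```

```text
clock: 16.3
eef_pos: [0.5871, 0.1025, 0.143]
eef_rot: [-3.068, -0.677, -0.002]
contact_force: [0.1, -1.4, 4.5]
width: 0.0588
[-0.06215398 -0.02743823  0.00326764]
clk 16.30 pos [0.5871 0.1025 0.143 ] q7 -1.07 F [ 0.1 -1.4  4.5] w 0.0588
M z [ 1.4e-03  4.0e-04 -1.0e+00]  tool x az 24.9  tool y az -65.1
```

```bash
python3 -m handwheel '[[0.6,0,0,0,-9],[0.6,0,0,0,-18],[0.6,0,0,0,-27],[0.6,0,0,0,-36],[0.6,0,0,0,-45],[0.6,0,0,0,-54],[0.6,0,0,0,-60],[0.6,0,0,0,-60]]'
python3 - <<'E'
from h import *
print(r.sense()['moment']);tocmd(None)
s,Rm,o=cam("wrist");cv2.imwrite("pics/w13.png",cv2.resize(s["pixels"][:,:,::-1],(768,576)))
E
```

```text
clock: 17.3
eef_pos: [0.5871, 0.1018, 0.143]
eef_rot: [2.319, 2.117, 0.001]
contact_force: [0.5, -2.3, 6.2]
width: 0.0587
[-0.38442738 -0.04161489  0.00702334]
clk 17.30 pos [0.5871 0.1018 0.143 ] q7 -0.16 F [ 0.5 -2.3  6.2] w 0.0587
M z [ 1.2e-03 -7.0e-04 -1.0e+00]  tool x az 84.8  tool y az -5.2
```

View pics/w13.png

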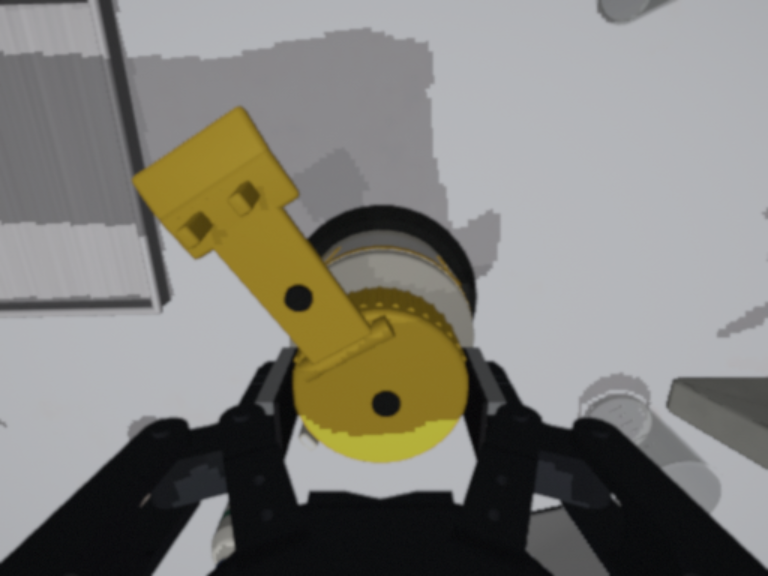

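The cap turned with the gripper: the tab keeps the same angle in the wrist view and is now at az 115°, an 80° turn. The post at (310,435) is clear of the finger. Now I lift straight up.

```bash
python3 -m handwheel '[[0.6,0,0,-0.004,0],[0.6,0,0,-0.008,0],[0.6,0,0,-0.012,0],[0.6,0,0,-0.012,0]]'
python3 - <<'E'
from h import *
print(r.sense()['moment']);tocmd(None)
s,Rm,o=cam("scene");crop(s,230,120,350,240,6,"pics/s14.png")
E
```

```text
clock: 17.85
eef_pos: [0.5861, 0.1037, 0.1548]
eef_rot: [-2.315, -2.121, -0.0]
contact_force: [-0.3, -0.3, 0.5]
width: 0.0585
[-0.28072953 -0.03935697 -0.03962154]
clk 17.85 pos [0.5861 0.1037 0.1548] q7 -0.17 F [-0.3 -0.3  0.5] w 0.0585
M z [-0.001   0.0013 -1.    ]  tool x az 85.0  tool y az -5.0
```

View pics/s14.png

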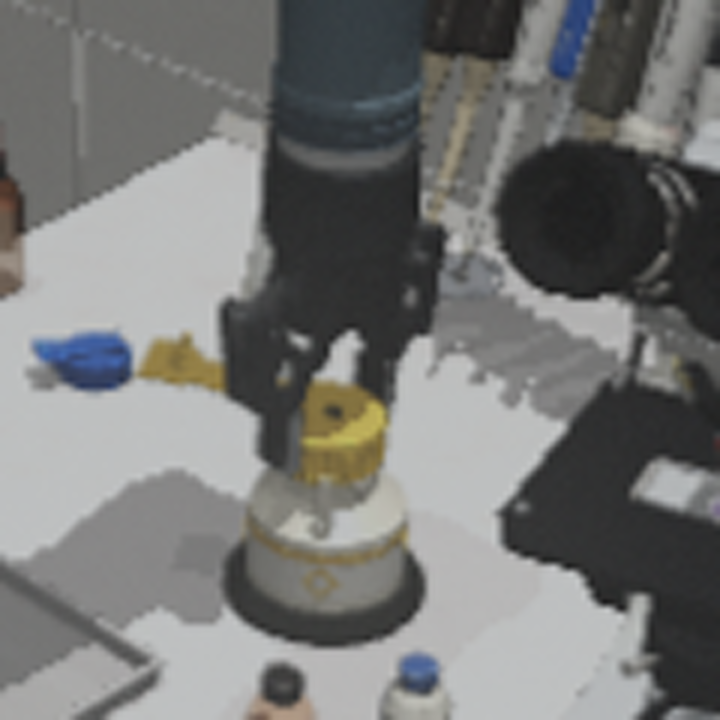

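It lifted freely with no residual force. I'll raise further and carry it over to the tray.

```bash
python3 -m handwheel '[[0.6,0,0,-0.015,0],[0.6,0,0,-0.030,0],[0.6,0.005,-0.015,-0.040,0],[0.6,0.017,-0.055,-0.040,0],[0.6,0.031,-0.098,-0.040,0],[0.6,0.045,-0.140,-0.040,0],[0.6,0.054,-0.170,-0.040,0],[0.6,0.0561,-0.1764,-0.035,0]]'; python3 -m handwheel '[[0.6,0,0,0.02,0],[0.6,0,0,0.04,0],[0.6,0,0,0.06,0],[0.6,0,0,0.06,0]]';python3 - <<'E'
from h import *
print(r.sense()['moment']);tocmd([.4153,.175,.075])
s,Rm,o=cam("wrist");cv2.imwrite("pics/w15.png",cv2.resize(s["pixels"][:,:,::-1],(768,576)))
s,Rm,o=cam("scene");crop(s,150,160,270,270,6,"pics/s15.png")
E
```

```text
clock: 18.9
eef_pos: [0.4126, 0.1754, 0.1896]
eef_rot: [-2.311, -2.126, 0.0]
contact_force: [0.1, 1.0, -0.6]
width: 0.059
clock: 19.4
eef_pos: [0.4147, 0.1732, 0.1283]
eef_rot: [-2.317, -2.121, 0.006]
contact_force: [-0.1, -0.0, -0.1]
width: 0.0588
[ 0.01860787  0.00330215 -0.01181336]
clk 19.40 pos [0.4147 0.1732 0.1283] q7 -0.46 F [-0.1 -0.  -0.1] w 0.0588
M z [-0.0028 -0.0022 -1.    ]  tool x az 84.9  tool y az -5.1
shift mm [ 2.   0.5 53.3]
```

View pics/w15.png

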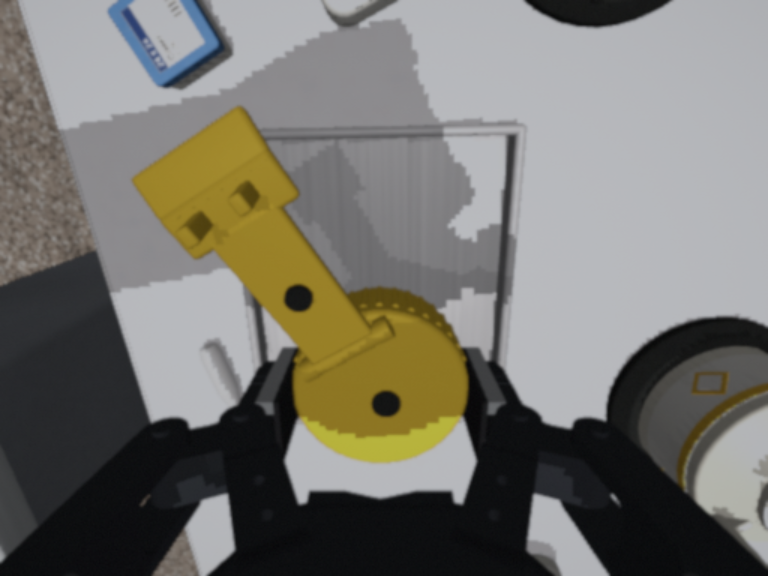

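View pics/s15.png

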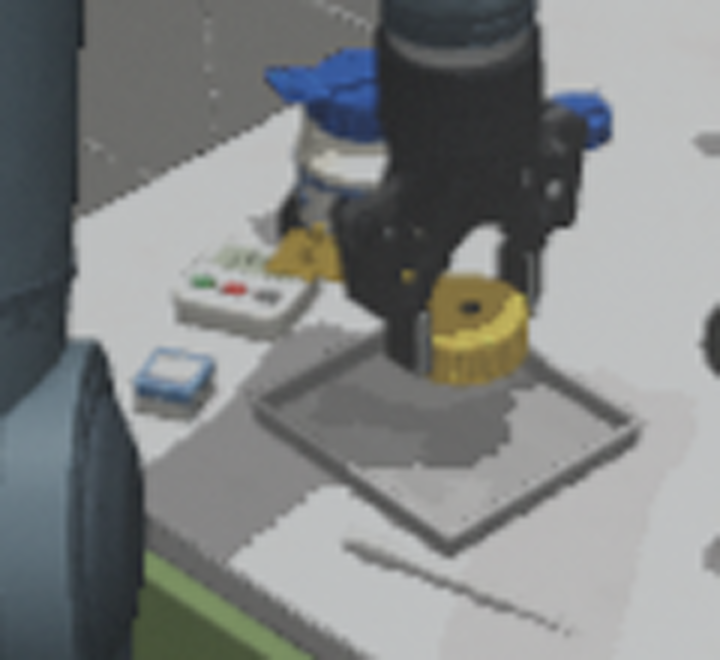

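The wrist view shows the tray walls at x≈262 and 505, centred on the pads. The cap is level. Lowering now.

```bash
python3 -m handwheel '[[0.6,0.002,0,0.015,0],[0.6,0.002,0,0.030,0],[0.6,0.002,0,0.042,0],[0.6,0.002,0,0.047,0],[0.6,0.002,0,0.050,0],[0.6,0.002,0,0.050,0]]'; python3 -c "
from h import *
tocmd([.4153,.175,.075])"
```

```text
clock: 20.25
eef_pos: [0.4158, 0.176, 0.0793]
eef_rot: [2.317, 2.122, -0.0]
contact_force: [0.1, 0.2, -0.7]
width: 0.0584
clk 20.25 pos [0.4158 0.176  0.0793] q7 -0.42 F [ 0.1  0.2 -0.7] w 0.0584
M z [-0.e+00 -1.e-04 -1.e+00]  tool x az 85.0  tool y az -5.0
shift mm [-1.1 -0.4  4.3]
```

```bash
python3 -m handwheel '[[0.6,0,0,0.0015,0],[0.6,0,0,0.003,0],[0.6,0,0,0.003,0]]'; python3 -m handwheel '[[0.6,0,0,0.001,0],[0.6,0,0,0.001,0]]'; python3 -m handwheel '[[0.6,0,0,0.001,0],[0.6,0,0,0.001,0]]'
```

```text
clock: 20.62
eef_pos: [0.4158, 0.1761, 0.0764]
eef_rot: [-2.316, -2.122, -0.0]
contact_force: [-0.0, -0.9, -1.0]
width: 0.0586
clock: 20.88
eef_pos: [0.4157, 0.1761, 0.0753]
eef_rot: [-2.316, -2.122, 0.0]
contact_force: [-0.2, -0.5, -1.4]
width: 0.0588
clock: 21.12
eef_pos: [0.4159, 0.1761, 0.0749]
eef_rot: [-2.316, -2.122, 0.001]
contact_force: [-0.9, -1.0, 5.2]
width: 0.0583
```

Contact at 5 N with z as expected (0.0749 m). Now I release gently and rise straight up.

```bash
python3 -m handwheel '[[0.25,0,0,0,0],[0.2,0,0,0,0],[0.18,0,0,0,0],[0.18,0,0,0,0]]'; python3 -m handwheel '[[0.18,0,0,-0.01,0],[0.18,0,0,-0.03,0],[0.18,0,0,-0.06,0],[0.18,0,0,-0.10,0],[0.18,0,0,-0.15,0],[0.18,0,0,-0.15,0]]'
python3 - <<'E'
from h import *
tocmd(None)
s,Rm,o=cam("wrist");cv2.imwrite("pics/w16.png",cv2.resize(s["pixels"][:,:,::-1],(768,576)));W=cloud(s,Rm,o)
hsv=cv2.cvtColor(s["pixels"],cv2.COLOR_RGB2HSV);m=(hsv[...,0]>18)&(hsv[...,0]<35)&(hsv[...,1]>130)
C=np.array([.4157,.176]);a=np.radians(115);u=np.array([np.cos(a),np.sin(a)]);n=np.array([-np.sin(a),np.cos(a)])
P=W[m];rr=(P[:,:2]-C)@u;yy=(P[:,:2]-C)@n
for lo in np.arange(-.032,.1,.012):
    k=(rr>lo)&(rr<lo+.012)
    if k.sum()>3: print((lo*1000).round(),k.sum(),np.percentile(P[k,2],[5,50,95]).round(4),np.percentile(yy[k],[1,99]).round(3))
k=(abs(P[:,2]-.026)<.003)&(rr<.018);A=np.c_[P[k,:2],np.ones(k.sum())];print("plane",np.linalg.lstsq(A,P[k,2],rcond=None)[0])
s,Rm,o=cam("scene");crop(s,130,120,330,270,4,"pics/s16.png")
E
```

```text
clock: 21.62
eef_pos: [0.4157, 0.176, 0.0743]
eef_rot: [-2.316, -2.122, 0.0]
contact_force: [-0.7, -0.4, -0.1]
width: 0.0699
clock: 22.38
eef_pos: [0.4187, 0.1774, 0.2291]
eef_rot: [2.316, 2.121, 0.017]
contact_force: [-0.5, -0.1, -0.8]
width: 0.0704
clk 22.38 pos [0.4187 0.1774 0.2291] q7 -0.54 F [-0.5 -0.1 -0.8] w 0.0704
M z [ 0.0088  0.0063 -0.9999]  tool x az 85.0  tool y az -5.0
-32.0 106 [0.0245 0.0256 0.027 ] [-0.015  0.015]
-20.0 456 [0.0247 0.0258 0.0269] [-0.024  0.024]
-8.0 552 [0.0248 0.0259 0.0271] [-0.029  0.028]
4.0 623 [0.0246 0.0259 0.0269] [-0.029  0.027]
16.0 505 [0.0216 0.0265 0.0329] [-0.026  0.023]
28.0 285 [0.0208 0.0335 0.0351] [-0.015  0.011]
40.0 236 [0.0345 0.0363 0.0385] [-0.01  0.01]
52.0 280 [0.0368 0.0383 0.0399] [-0.01   0.011]
64.0 380 [0.0392 0.0409 0.0534] [-0.015  0.016]
76.0 499 [0.0414 0.0429 0.0523] [-0.016  0.017]
88.0 295 [0.0413 0.0425 0.0436] [-0.015  0.017]
plane [-0.00014635  0.00279936  0.02541762]
```

View pics/w16.png

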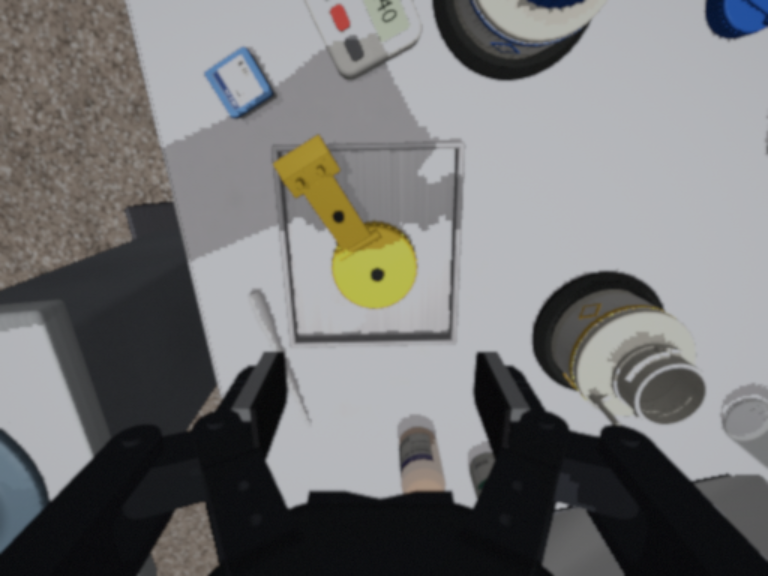

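View pics/s16.png

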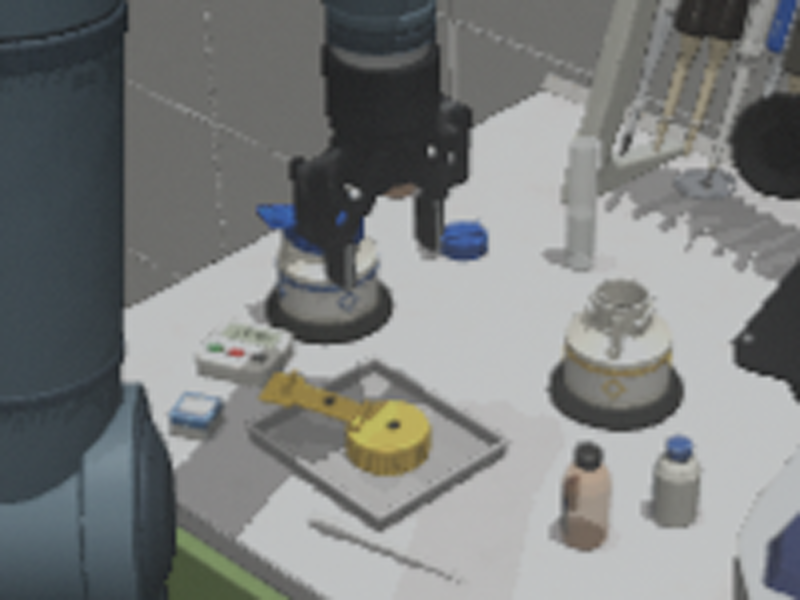

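The cap lies flat: its top is at 26 mm (2 mm floor + 24 mm cap) with under 0.3% slope. The tab is still folded back at an 11° rise, the jar is open, the blue jar is shut and the bystanders are standing. I'm handing the job in.

```bash
python3 -c "
from bench import job_done
print(job_done())"
```

```text
the job is handed in; nothing more can be done
None
```

The yellow jar is open, and its cap lies flat in the steel tray with the tab folded right back. The job took about 22 s on the robot's clock.

**How it went:** I lifted the tab by its lip and folded it back to its stop. I then gripped the cap, turned it 80° anticlockwise on the neck, lifted it straight off and lowered it into the tray, where it touched down at 5 N.

**Last checks, all passed:**
- **Cap:** its top is at 26 mm, as expected for the tray floor plus the cap's height, and it is level to within 0.3%.
- **Tab:** it still rises at 11°, which is about 2.95 rad, its stop.
- **Surroundings:** the jar's mouth is open, the blue jar is still shut, and the bystanders in the last pictures are standing where they were. The beaker and the dropper bottle were not clearly in those pictures.
- **Robot:** it is clear of everything.

**What went wrong on the way:** folding the tab took three tries.
- The lip first slipped out of the pads at about 65°.
- The closed fingertips then wedged between the tab's prongs. I freed them with an upward pull; the highest reading I saw was about 20 N.
- I finished the fold with the fingers set 21 mm apart, straddling the prongs.

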